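# Lock away the last brass sheet holder

## Robot

A 6-joint arm with a two-finger parallel gripper is mounted at the origin on the work surface; the furniture and walls round the work are solid. World frame = base frame: x ahead of the robot, y to its left, z up, the work surface at z = 0. Lengths are in m, angles in degrees, forces in N, time in s.
With the tool pointing down it reaches from about 0.4 to 0.925 m from the base axis. Payload 12.5 kg.
Tool frame: the origin (TCP) lies midway between the tips of the shut fingers; the grasp point (between the pads) lies 19 mm behind it (r.grip_point_offset is the distance from the TCP to the grasp point, in m); x points along the fingers, y is the direction in which the jaws open and shut, and the axes are right-handed (so a half turn about x gives the same grasp; the last joint's range is limited). The gripper opens to 95 mm and grips with 3 to 60 N. Pads are 20 mm wide; open, the fingers measure 119 mm over their backs; the gripper's body (75 mm by 180 mm) begins 59 mm behind the grasp point.
Start: joints at [58.178, 28.126, 89.318, -0, 62.55, -6.05], TCP at [0.272, 0.563, 0.215] pointing down, gripper open.
Joint ranges: [-177.58, 177.58], [-47.91, 125.51], [2.72, 160], [-65.01, 245.01], [3.68, 167.84], [-153.87, 153.87]. Speed limits (degrees/s): [127.2, 127.2, 159.86, 180, 180, 180].

## Interface

Orientations are given as a 3x3 rotation matrix whose columns are the frame's x, y, z axes.
In Python, from plant import r, viewer gives the robot as it stands. The module is installed in compiled form; this text tells all that it offers.
- The arm moves only by the shell command python3 -m inch 'ROWS' [OPENING] [FORCE]. ROWS is a JSON object of lists of equal length, an entry for each row: "travel": the shift along the tool's x, y, z in m, a list of three; "spin": the turn about the tool's x in rad. A call has exactly 10 rows; each row is the pose to reach, as a shift and turn from the pose commanded when the call began, along the tool's axes at that moment; what a row does not reach only later rows make up. A row lasts 1/10 s, in which the tool goes at most 50 mm and 8.59 degrees, less where a joint would pass 70% of its speed; a pose out of reach is approached as far as the arm can. A call with a gripper value outside its range is refused whole. OPENING is the closure, from -1 (fully open) to 1 (shut), set as the call begins (- or left out, the last holds). The fingers move at their own pace and stop on an object; FORCE is the grip in N (left out, the last holds). Time passes only in rows, so rows that repeat a pose let the fingers close, or fill a call up. It gives the time, the measured TCP pose, the force and the opening at its end, in the units of the state.
- r.state(): the state, without advancing time (a new reading comes with each control period).
- viewer.snapshot(name): name is "scene" or "top" or "wrist"; returns (picture, depth): 420x560x3 uint8, blue, green, red; 420x560 float32, m along the optical axis (not along the pixel's ray), 0 where there is no reading.
- viewer.camera_params(name): a dict with "fx", "fy", "cx", "cy" (pixels), "extrinsics" (4x4, takes a point from camera to world coordinates). Camera axes: x right, y up, looking along -z (the intrinsics and any distortion apply to the point x, -y, -z); pixel columns grow to the right and rows downward; lengths in m; the calibration is good to about 2 mm. A picture is of the moment at which its call begins: read the wrist's pose just before it. camera_params takes no time and is no camera call; for the wrist camera it gives the pose at the moment of the call.
- r.hand_in(): hands the job in, once; it reports no verdict.
The state is a dict: "time": time; "q": joint angles; "joint_vel": joint speeds; "joint_efforts": joint torques, N m; "position": TCP position; "tcp_rot": TCP orientation; "ft_force": force on the tool from outside, world axes, zero at the start; "torque": the same for the moment, N m; "width": opening from 0.0 (shut) to 1.0 (fully open).
Only numpy, scipy, OpenCV 4.12 (cv2) and the standard library are available. Lean on these libraries where they do the work, as an engineer would, in place of code of your own. Each camera call takes 0.05 s, during which the arm holds its last target.

## Task

One brass-coloured sheet holder is still lying on the bench among the black and copper ones: put it in the wooden box with the two other brass ones. Then slide the box's cover fully shut, swing the hasp down flat over the staple and push the locking pin home through the staple's loop. Leave everything else on the bench where it lies.

Things in the scene. Friction and masses are not known exactly. Their poses are not given: they have to be found in the camera images.
- holder_box: low plywood box, 130 (local x) x 220 (local y) x 59 mm high, screwed to the bench (it cannot move), with 4 mm ears at its ends; origin at the centre of its underside, z up. Compartment: local x -57..57, y -56..102 mm, inner floor 5 mm up; the side walls' lips reach 59 mm up and in to x = +-53 mm. A solid deck, y -110..-56, 55 mm high, carries the hasp's hinge.
- cover (a joint): aluminium cover, 120 x 165 x 4 mm, top 55 mm above the bench, sliding along the box's local y: 0 m = fully shut against the deck (cover over local y -55..110 mm), grows as it opens to local +y (0.126 m at most), baring the compartment from the deck's side. 1.5 N of friction: stays where it is left.
- cover_rib (a point): middle of the top of the black finger rib on the cover (70 mm along box x, 8 mm along box y, 12 mm tall, its top 67 mm above the bench); at box-local (0, 30 mm + cover opening). Push the rib towards box-local -y to shut the cover.
- staple (a point): middle of the top bar of the steel staple that stands on the cover: a loop of 6 mm round bar in the plane of box y and z, legs 22 mm apart, rising to 80 mm above the bench; clear opening 16 mm along y; at box-local (0, -40 mm + cover opening, 77 mm). It fits the hasp's slot only when the cover is shut.
- hasp (a joint): steel hasp strap hinged on the deck: 0 rad = flat over the staple, pointing to box-local +y; 1.57 = upright; more = leaning back away from the cover (2.3 at most). 56 mm wide, 3 mm thick, slot for the staple 16 mm wide, 26 to 64 mm from the hinge. The hinge is stiff (0.08 N m) and stays where it is left; push the strap's outer side to swing it over, then press it flat.
- hasp_hinge (a point): middle of the hasp's hinge axis, which runs along box x; at box-local (0, -84, 59) mm
- hasp_tip (a point): middle of the hasp's free end, 98 mm from the hinge axis. Once flat, press it on the solid end plate beyond the slot, clear of the staple (which rises 58 mm from the hinge at the farthest); it has a low bead (4 mm above the mid-plane) at the tip. On the outer side (the upper one when closed) two guide blocks for the pin, 37 to 51 mm from the hinge, stand 15 mm above the strap's mid-plane.
- locking_pin (a joint): captive brass pin, 8 mm thick, with a red knob, that slides across the hasp in its guide blocks: 0 m = home (through the staple's loop, knob against the guide block), grows as it is drawn out towards box-local -x, at most 0.042 m. Push the knob towards box-local +x to lock. Friction 1 N; clear of the slot when drawn more than 0.028 m.
- pin_knob (a point): centre of the outer end face of the pin's red knob (16 mm diameter, 14 mm long); with the hasp closed the knob's axis is 67.5 mm above the bench, parallel to box x, and the home position of this point is box-local (-44, -40) mm
- brass_holder_mid (a point): The brass-coloured one to put away: spring sheet holder (cylindrical fastener, 12 mm thick, 62-65 mm long, 16 g), lying on its side. The point is half-way up the thick part (40 mm long) that is grasped; local y runs along its length, local z up
- brass_inside_a_mid (a point): Brass spring sheet holder (cylindrical fastener, 12 mm thick, 62-65 mm long, 16 g), lying on its side. The point is half-way up the thick part (40 mm long) that is grasped; local y runs along its length, local z up. Already in the box.
- brass_inside_b_mid (a point): Brass spring sheet holder (cylindrical fastener, 12 mm thick, 62-65 mm long, 16 g), lying on its side. The point is half-way up the thick part (40 mm long) that is grasped; local y runs along its length, local z up. Already in the box.
- black_holder_a_mid (a point): Black spring sheet holder (cylindrical fastener, 12 mm thick, 62-65 mm long, 16 g), lying on its side. The point is half-way up the thick part (40 mm long) that is grasped; local y runs along its length, local z up. Leave alone.
- black_holder_b_mid (a point): Black spring sheet holder (cylindrical fastener, 12 mm thick, 62-65 mm long, 16 g), lying on its side. The point is half-way up the thick part (40 mm long) that is grasped; local y runs along its length, local z up. Leave alone.
- black_holder_c_mid (a point): Black spring sheet holder (cylindrical fastener, 12 mm thick, 62-65 mm long, 16 g), lying on its side. The point is half-way up the thick part (40 mm long) that is grasped; local y runs along its length, local z up. Leave alone.
- copper_holder_mid (a point): Copper-red spring sheet holder (cylindrical fastener, 12 mm thick, 62-65 mm long, 16 g), lying on its side. The point is half-way up the thick part (40 mm long) that is grasped; local y runs along its length, local z up. Leave alone.
- angle_clip_mid (a point): drilled aluminium angle clip, 52 x 31 x 25 mm; point half-way up. Leave alone.
- green_roll_mid (a point): roll of green tape, 80 mm across, 18 mm high, lying flat; point at its centre. Leave alone.
- oil_bottle_mid (a point): white oil bottle with red cap, 52 mm across, 140 mm high, standing; point half-way up. Leave alone.

How it is judged:
By the outcome, as a careful person would: the job done as asked, in the order asked, and still so for the second after the job is handed in, with the robot touching nothing.
It also fails if it takes over 69 s, if anything falls off the work surface, if the arm or the gripper's body presses on something with over 40 N, if the wrist force passes 120 N, or if a joint passes its speed limit or range.

## Working session

There is one attempt and no reset: what is moved stays moved. The work goes in short steps, Python scripts to look and compute and a shell command to move; the robot and the scene stay as the last step left them, time stands still between calls to the robot, and variables do not carry over. Pictures are saved under pics/ and viewed, and the job is handed in when it is done.

```bash
mkdir -p pics; ls; python3 - <<'E'
from plant import r, viewer
import cv2,numpy as np
print(r.state()); print(r.grip_point_offset)
for n in ["scene","top","wrist"]:
    p=viewer.camera_params(n); print(n,p)
    im,d=viewer.snapshot(n); cv2.imwrite(f"pics/{n}0.png",im); np.savez(f"pics/{n}0.npz",im=im,d=d,E=p["extrinsics"],K=[p["fx"],p["fy"],p["cx"],p["cy"]])
E
```

```text
pics
{'time': 0.0, 'q': array([ 5.81785960e+01,  2.81658095e+01,  8.93526362e+01,  3.34866174e-04,
        6.25510746e+01, -6.05037508e+00]), 'joint_vel': array([-0.03046072,  0.01261798,  0.01735409,  0.03795151, -0.01515226,
       -0.06422491]), 'joint_efforts': array([-4.36521632e-04, -6.12649441e+01, -2.58176601e+01,  6.92654005e-02,
        4.82831988e-02, -1.28400184e-04]), 'position': array([0.27156758, 0.56261385, 0.21402865]), 'tcp_rot': array([[-6.44177958e-04,  4.34777847e-01,  9.00537511e-01],
       [-1.02825003e-03,  9.00536934e-01, -4.34778304e-01],
       [-9.99999264e-01, -1.20605232e-03, -1.33045710e-04]]), 'ft_force': array([ 0.67386012,  0.30928612, -0.13067684]), 'torque': array([ 0.00200898, -0.04400216, -0.00181314]), 'width': 1.0031186535176857}
0.0188
scene {'fx': 471.7861600332695, 'fy': 471.7861600332695, 'cx': 285.2306185702445, 'cy': 211.11171990083238, 'extrinsics': array([[ 0.66539081,  0.40790098, -0.62519746, -0.24747923],
       [-0.74637514,  0.37854537, -0.54738246, -0.71571395],
       [ 0.01338776,  0.8308551 ,  0.55632776,  0.76308317],
       [ 0.        ,  0.        ,  0.        ,  1.        ]])}
top {'fx': 393.3285472570366, 'fy': 393.3285472570366, 'cx': 278.6334111913551, 'cy': 211.25603898295708, 'extrinsics': array([[ 0.00517019,  0.99136287, -0.13104552,  0.36889614],
       [-0.99998174,  0.00471552, -0.00377963, -0.03173066],
       [-0.00312904,  0.13106266,  0.99136915,  1.33424947],
       [ 0.        ,  0.        ,  0.        ,  1.        ]])}
wrist {'fx': 296.7163946144123, 'fy': 296.7163946144123, 'cx': 279.385268823106, 'cy': 210.30401478849876, 'extrinsics': array([[ 0.43483311, -0.87267161, -0.22218107,  0.20920493],
       [ 0.9005092 ,  0.42088766,  0.10925547,  0.59173478],
       [-0.00183087, -0.247584  ,  0.9688647 ,  0.38269985],
       [ 0.        ,  0.        ,  0.        ,  1.        ]])}
```

View pics/scene0.png

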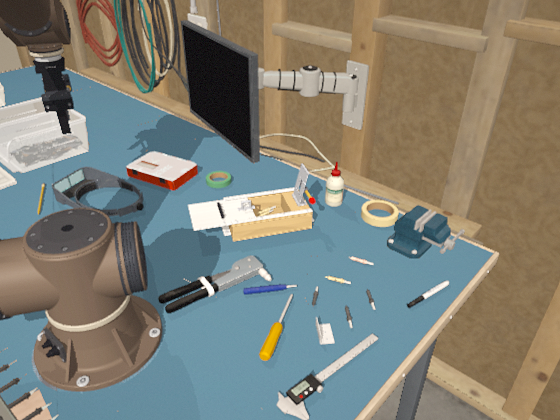

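View pics/top0.png

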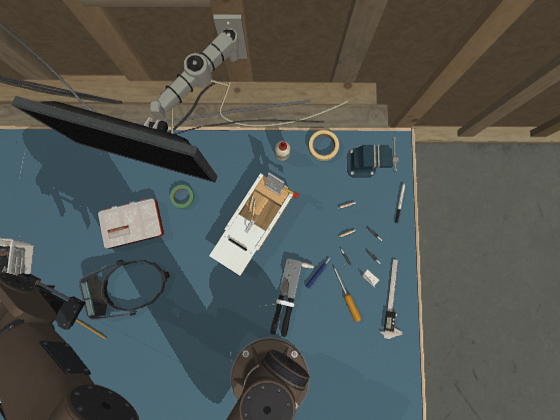

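View pics/wrist0.png

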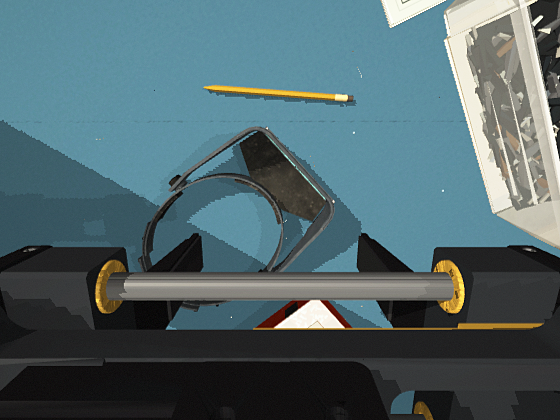

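```bash
cat > h.py <<'E'
import numpy as np,cv2
def px2w(f,u,v,z=None,r=1):
    o=np.load(f);fx,fy,cx,cy=o["K"];E=o["E"]
    ray=np.array([(u-cx)/fx,-(v-cy)/fy,-1.])
    if z is None:
        d=o["d"][int(round(v))-r:int(round(v))+r+1,int(round(u))-r:int(round(u))+r+1];d=np.median(d[d>0])
        return E[:3,:3]@(ray*d)+E[:3,3]
    w=E[:3,:3]@ray; s=(z-E[2,3])/w[2]
    return E[:3,3]+s*w
def w2px(f,p):
    o=np.load(f);fx,fy,cx,cy=o["K"];E=o["E"]
    c=E[:3,:3].T@(np.array(p)-E[:3,3]); return cx-fx*c[0]/c[2], cy+fy*c[1]/c[2]
def crop(f,out,u0,v0,u1,v1,s):
    im=np.load(f)["im"][v0:v1,u0:u1]; cv2.imwrite(out,cv2.resize(im,None,fx=s,fy=s,interpolation=cv2.INTER_NEAREST))
def snap(n,name):
    from plant import r,viewer
    p=viewer.camera_params(n); im,d=viewer.snapshot(n); f=f"pics/{name}.npz"
    cv2.imwrite(f"pics/{name}.png",im); np.savez(f,im=im,d=d,E=p["extrinsics"],K=[p["fx"],p["fy"],p["cx"],p["cy"]]); return f
E
python3 - <<'E'
from h import *
crop("pics/top0.npz","pics/topc.png",200,165,400,305,4)
crop("pics/scene0.npz","pics/scenec.png",180,150,400,315,3)
t="pics/top0.npz"
for u,v in [(346,204),(347,232),(263,177),(292,186),(249,170),(232,240)]: print(u,v,px2w(t,u,v))
E
```

```text
346 204 [ 0.57056928 -0.25647351  0.00583986]
347 232 [ 0.4749372  -0.25840373  0.00464551]
263 177 [0.65277762 0.02569912 0.05349143]
292 186 [ 0.63369904 -0.07235957 -0.00154795]
249 170 [6.89101163e-01 7.69145741e-02 4.41996059e-04]
232 240 [0.44245128 0.12302103 0.06499801]
```

View pics/topc.png

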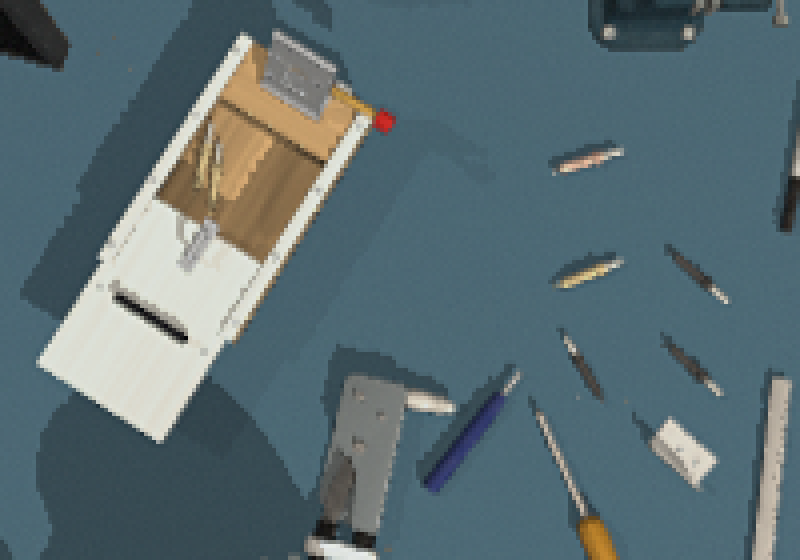

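View pics/scenec.png

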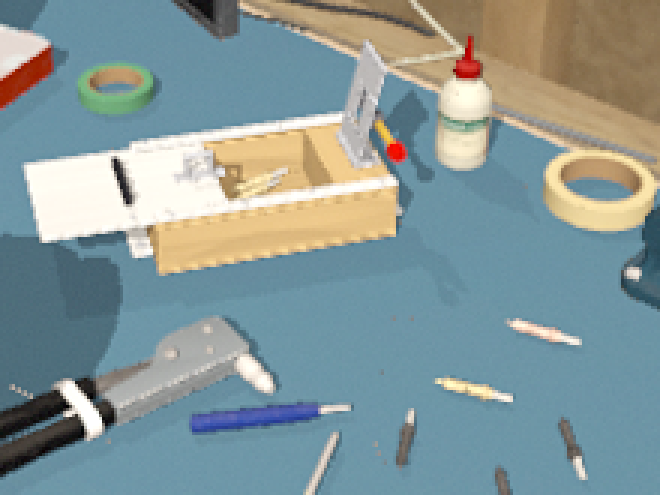

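The loose brass holder is the lower of the two light holders, at top (347,232), with the copper one above it at (346,204). The box is open, with its hasp leaning back at (263,177) and the red knob at (292,186). I'll move to a viewpoint between the box and the holder.

```bash
python3 -m inch '{"travel":[[-0.004,-0.0255,0.037],[-0.008,-0.051,0.074],[-0.012,-0.0765,0.111],[-0.016,-0.102,0.148],[-0.02,-0.1275,0.185],[-0.024,-0.153,0.222],[-0.028,-0.1785,0.259],[-0.03,-0.204,0.296],[-0.03,-0.241,0.3205],[-0.03,-0.278,0.345]],"spin":[0,0,0,0,0,0,0,0,0,0]}' -1 && python3 -m inch '{"travel":[[0,-0.037,0.0245],[0,-0.074,0.049],[0,-0.11,0.074],[0,-0.147,0.098],[0,-0.184,0.123],[0,-0.22,0.148],[0,-0.22,0.148],[0,-0.22,0.148],[0,-0.22,0.148],[0,-0.22,0.148]],"spin":[0.13,0.26,0.39,0.52,0.65,0.785,0.785,0.785,0.785,0.785]}'
python3 -c "
from h import *
print(snap('wrist','w1'))"
```

```text
time: 1.15
position: [0.4617, 0.1607, 0.2445]
tcp_rot: [[-0.0, 0.435, 0.901], [0.0, 0.901, -0.435], [-1.0, -0.0, -0.0]]
ft_force: [0.5, 0.1, 0.4]
width: 1.003
time: 2.15
position: [0.499, -0.0988, 0.2447]
tcp_rot: [[0.0, 0.943, 0.332], [0.0, 0.332, -0.943], [-1.0, 0.0, -0.0]]
ft_force: [-0.7, -0.3, 0.3]
width: 1.001
pics/w1.npz
```

View pics/w1.png

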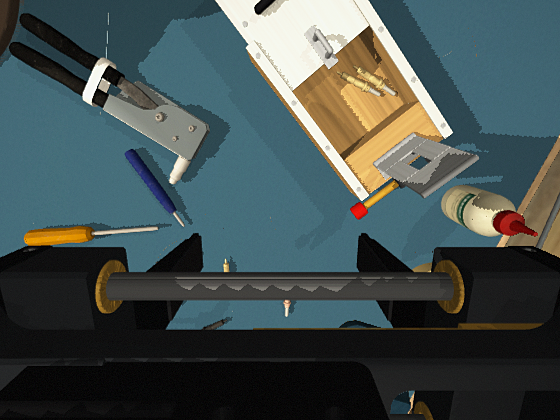

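The box is in clear view: knob at (359,210), hasp at (430,165), two brass holders at (370,78), staple at (320,45). The loose holder is hidden behind the rod. I'll zoom in to measure the box.

```bash
python3 -c "
from h import *
crop('pics/w1.npz','pics/w1c.png',210,0,490,220,2.85) if 0 else None
im=np.load('pics/w1.npz')['im'][0:220,210:490]; cv2.imwrite('pics/w1c.png',cv2.resize(im,(784,616)[0:2],interpolation=cv2.INTER_CUBIC)[:600])
"
```

```text
(no output)
```

View pics/w1c.png

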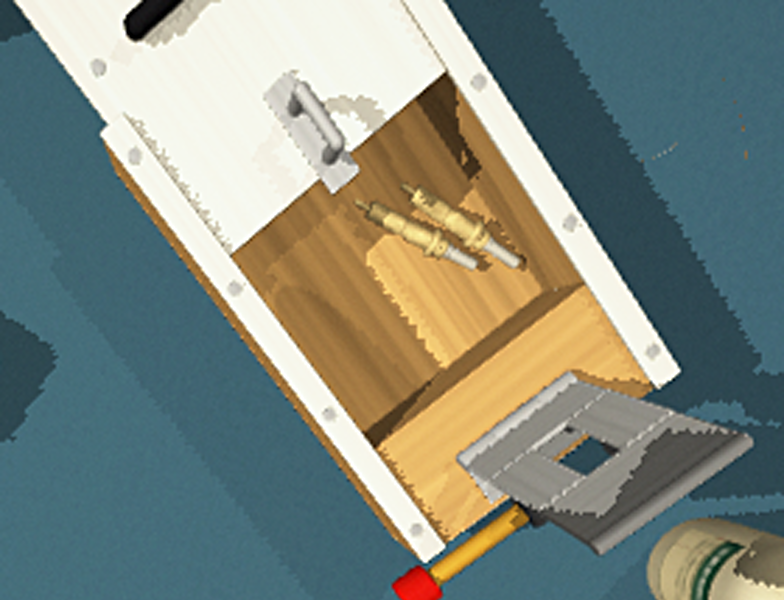

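```bash
cat > m1.py <<'E'
from h import *
f='pics/w1.npz'
def P(u,v,z=None): return px2w(f,u/2.8+210,v/2.8,z)
pts={'R-':(680,370,65,-110),'L-':(425,562,-65,-110),'L+':(103,133,-65,110),'Li-':(447,545,-53,-110),'Ri-':(655,388,53,-110)}
A=[];B=[]
for k,(u,v,x,y) in pts.items():
    p=P(u,v,.059); print(k,p.round(4),'depth',P(u+(-4 if 'R' in k else 4)*0,v-6).round(4)); A.append([x/1000,y/1000]);B.append(p[:2])
A=np.array(A);B=np.array(B)
am,bm=A.mean(0),B.mean(0);H=(A-am).T@(B-bm);U,S,V=np.linalg.svd(H);R=V.T@np.diag([1,np.linalg.det(V.T@U.T)])@U.T
t=bm-R@am
print('origin',t,'yaw',np.degrees(np.arctan2(R[1,0],R[0,0])),'res mm',((A@R.T+t-B)*1000).round(1).tolist())
np.savez('box.npz',R=R,t=t)
L=lambda p:(np.r_[R.T@(p[:2]-t),p[2]]*1000).round(1)
print('cover edge',L(P(232,252,.055)),L(P(447,73,.055)))
print('deck edge', L(P(372,442,.055)),L(P(585,284,.055)))
print('staple top',L(P(298,92,.077)),L(P(335,148,.077)))
print('rib',L(P(137,32,.067)))
print('hasp tip corners',L(P(750,440)),L(P(600,548)),L(P(700,465)),L(P(640,510)))
print('hasp hinge corners',L(P(575,378)),L(P(468,465)))
print('knob',L(P(418,584)),'pin',L(P(490,540)))
print('brass in',L(P(435,235)),L(P(462,218)),'ends',L(P(360,204,.011)),L(P(485,268,.011)),L(P(405,186,.011)),L(P(523,265,.011)))
for n,q in [('brassTop',(347,232))]:print(n,px2w('pics/top0.npz',*q,.006))
E
python3 m1.py
```

```text
R- [0.6641 0.0341 0.059 ] depth [ 0.6948  0.0483 -0.0011]
L- [ 0.597  -0.0755  0.059 ] depth [ 0.5965 -0.0732  0.0572]
L+ [0.4125 0.0394 0.059 ] depth [ 0.4011  0.0543 -0.001 ]
Li- [ 0.603  -0.0653  0.059 ] depth [ 0.6037 -0.0633  0.0541]
Ri- [0.6577 0.0242 0.059 ] depth [0.6572 0.0265 0.0578]
origin [0.53758438 0.03714006] yaw 58.243173714629094 res mm [[1.2, 0.5], [-0.1, -0.6], [-2.7, 0.4], [0.2, -0.5], [1.3, 0.2]]
cover edge [-51.3  42.8  55. ] [52.8 41.5 55. ]
deck edge [-51.7 -54.   55. ] [ 53.1 -56.9  55. ]
staple top [-1.7 68.7 77. ] [-2.3 45.5 77. ]
rib [-33.1 123.2  67. ]
hasp tip corners [  27.4 -107.3  154.7] [ -26.7 -107.1  155.1] [  11.7 -104.5  154.3] [ -10.2 -105.   154.3]
hasp hinge corners [ 27.5 -83.9  62. ] [-27.2 -85.   64.5]
knob [-75.4 -98.7 105.9] pin [ -43.9 -103.   102.5]
brass in [28.5 -5.3 14.6] [42.3 -7.1 13.5] ends [10.9 26.2 11. ] [ 39.4 -31.3  11. ] [30.8 19.6 11. ] [ 53.5 -41.   11. ]
brassTop [ 0.47482917 -0.25817282  0.006     ]
```

```bash
python3 -m inch '{"travel":[[0.01,-0.019,0.04],[0.02,-0.038,0.08],[0.04,-0.057,0.12],[0.06,-0.075,0.16],[0.06,-0.075,0.17],[0.06,-0.075,0.17],[0.06,-0.075,0.17],[0.06,-0.075,0.17],[0.06,-0.075,0.17],[0.06,-0.075,0.17]],"spin":[0,0,0,0,0,0,0,0,0,0]}'
python3 -c "
from h import *
f=snap('wrist','w2')
print(w2px(f,(0.4748,-.2582,.006)))"
```

```text
time: 3.2
position: [0.4847, -0.2844, 0.1851]
tcp_rot: [[0.001, 0.944, 0.331], [-0.0, 0.331, -0.944], [-1.0, 0.0, 0.001]]
ft_force: [-0.1, -0.7, -0.7]
width: 1.0
(np.float64(279.23345216575154), np.float64(169.73772313605411))
```

View pics/w2.png

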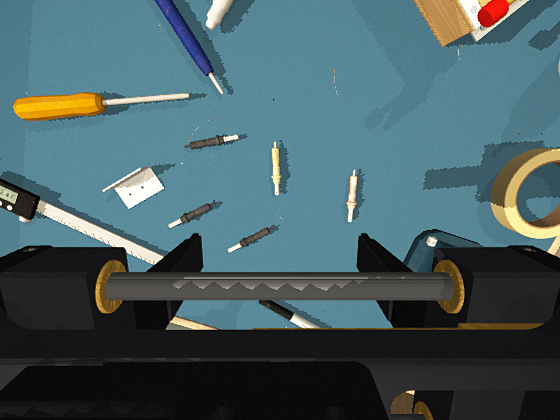

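```bash
python3 -c "
from h import *
im=np.load('pics/w2.npz')['im'][130:205,230:330]; cv2.imwrite('pics/w2c.png',cv2.resize(im,None,fx=8,fy=8,interpolation=cv2.INTER_NEAREST))"
```

```text
(no output)
```

View pics/w2c.png

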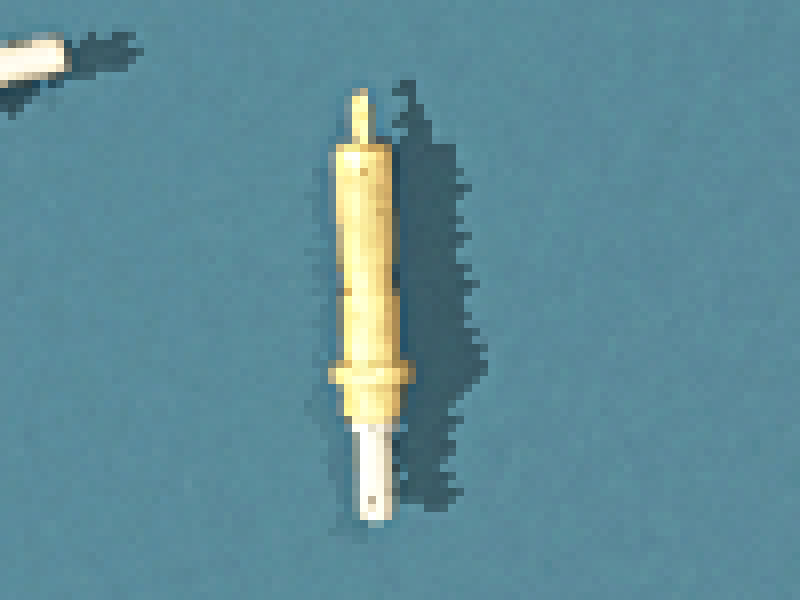

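```bash
python3 -c "
from h import *
from plant import r
f='pics/w2.npz'
g=lambda u,v:px2w(f,230+u/8-.5,130+v/8-.5,.006)
a,b=g(365,145),g(375,420);m=(a+b)/2
s=r.state();R=s['tcp_rot'];p=s['position']
d=a-b;print(m,np.linalg.norm(d),px2w(f,276,165))
print('tool delta',R.T@(m-p),'axis in tool',R.T@d, 'spin err deg',np.degrees(np.arctan2((R.T@d)[1],-(R.T@d)[2])))
"
```

```text
[ 0.46918667 -0.25441029  0.006     ] 0.03976619037171937 [ 0.46938091 -0.25405146  0.00807833]
tool delta [ 0.1789942  -0.00468047 -0.03366243] axis in tool [-1.74800380e-05 -1.34368516e-03 -3.97434787e-02] spin err deg -1.9363723997300162
```

```bash
python3 -m inch '{"travel":[[0.03,-0.003,-0.018],[0.06,-0.0047,-0.0337],[0.09,-0.0047,-0.0337],[0.12,-0.0047,-0.0337],[0.145,-0.0047,-0.0337],[0.165,-0.0047,-0.0337],[0.175,-0.0047,-0.0337],[0.182,-0.0047,-0.0337],[0.182,-0.0047,-0.0337],[0.182,-0.0047,-0.0337]],"spin":[-0.015,-0.034,-0.034,-0.034,-0.034,-0.034,-0.034,-0.034,-0.034,-0.034]}' 0.16 && python3 -c "
from h import *
snap('wrist','w3')"
```

```text
time: 4.25
position: [0.4692, -0.2551, 0.0033]
tcp_rot: [[0.001, 0.932, 0.362], [-0.0, 0.362, -0.932], [-1.0, 0.001, 0.001]]
ft_force: [-0.6, 0.2, 0.3]
width: 0.421
```

View pics/w3.png

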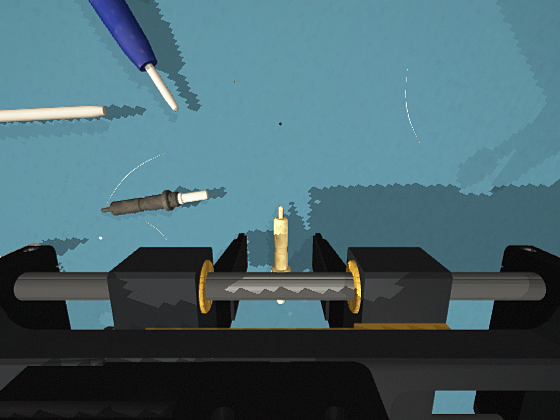

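The holder sits midway between the fingers (280,240), so I'll grip it.

```bash
python3 -m inch '{"travel":[[0,0,0],[0,0,0],[0,0,0],[0,0,0],[0,0,0],[0,0,0],[0,0,0],[0,0,0],[-0.01,0,0],[-0.03,0,0]],"spin":[0,0,0,0,0,0,0,0,0,0]}' 1 25 && python3 - <<'E'
from h import *
from plant import r
f=snap('wrist','w4')
s=r.state();R=s['tcp_rot'];p=s['position'];o=np.load('box.npz')
yw=np.degrees(np.arctan2(R[1,1],R[0,1])); print('yaw',yw, s['width'])
tgt=np.r_[o['R']@[-.022,-.008]+o['t'],.17]
print('tgt',tgt,R.T@(tgt-p),'spin',-np.radians(58.24-yw))
im=np.load(f)['im'];cv2.imwrite('pics/w4b.png',im[150:330,150:420].repeat(3,0).repeat(3,1)[:600,:800])
E
```

```text
time: 5.3
position: [0.4683, -0.2545, 0.0323]
tcp_rot: [[-0.002, 0.932, 0.362], [0.002, 0.362, -0.932], [-1.0, -0.001, -0.002]]
ft_force: [-0.4, -0.7, 0.3]
width: 0.126
yaw 21.199714159847115 0.12400848659021234
tgt [0.53280776 0.01422317 0.17      ] [-0.13453195  0.15665636 -0.22817716] spin -0.646474943790502
```

View pics/w4.png

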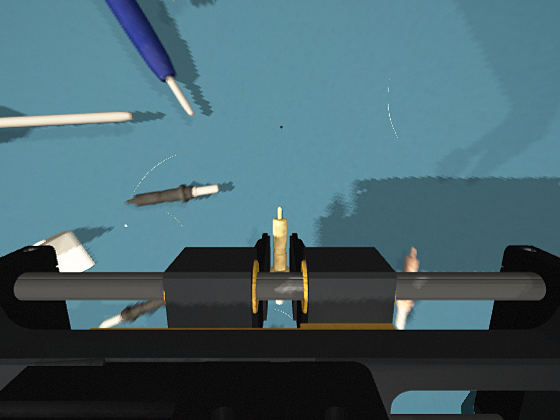

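```bash
python3 -m inch '{"travel":[[-0.04,0,0],[-0.08,0.01,-0.01],[-0.11,0.03,-0.045],[-0.13,0.055,-0.08],[-0.135,0.08,-0.117],[-0.135,0.105,-0.153],[-0.135,0.13,-0.19],[-0.135,0.15,-0.219],[-0.135,0.157,-0.228],[-0.135,0.157,-0.228]],"spin":[0,-0.05,-0.15,-0.25,-0.35,-0.45,-0.55,-0.62,-0.647,-0.647]}'  && python3 - <<'E'
from h import *
from plant import r
f=snap('wrist','w5')
s=r.state();R=s['tcp_rot'];p=s['position'];o=np.load('box.npz')
print('local',o['R'].T@(p[:2]-o['t']),s['width'],np.degrees(np.arctan2(R[1,1],R[0,1])))
E
```

```text
time: 6.35
position: [0.5329, 0.0154, 0.1677]
tcp_rot: [[0.0, 0.524, 0.852], [0.0, 0.852, -0.524], [-1.0, 0.0, 0.0]]
ft_force: [-0.5, -0.7, 0.0]
width: 0.118
local [-0.022006   -0.00783082] 0.1220540568115601 58.26648749894294
```

View pics/w5.png

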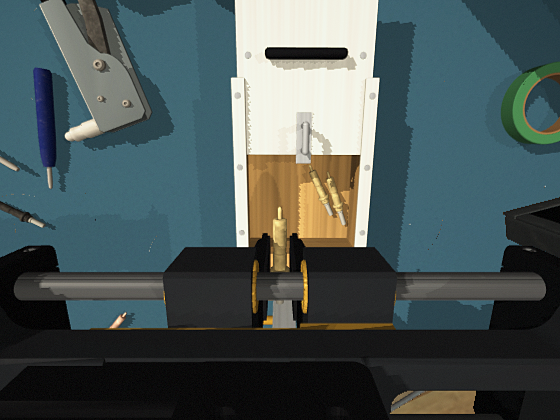

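```bash
python3 -m inch '{"travel":[[0.03,0,0],[0.06,0,0],[0.09,0,0],[0.115,0,0],[0.135,0,0],[0.147,0,0],[0.157,0,0],[0.157,0,0],[0.157,0,0],[0.157,0,0]],"spin":[0,0,0,0,0,0,0,0,0,0]}' && python3 -m inch '{"travel":[[0,0,0],[0,0,0],[0,0,0],[0,0,0],[0,0,0],[0,0,0],[-0.02,0,0],[-0.06,0,0],[-0.105,0,0],[-0.15,0,0]],"spin":[0,0,0,0,0,0,0,0,0,0]}' 0.37 && python3 - <<'E'
from h import *
f=snap('wrist','w6')
E
```

```text
time: 7.4
position: [0.5332, 0.0143, 0.0114]
tcp_rot: [[0.001, 0.526, 0.851], [-0.0, 0.851, -0.526], [-1.0, 0.001, 0.001]]
ft_force: [0.3, -0.6, 0.6]
width: 0.126
time: 8.4
position: [0.5324, 0.0145, 0.1621]
tcp_rot: [[-0.001, 0.526, 0.851], [0.0, 0.851, -0.526], [-1.0, -0.0, -0.001]]
ft_force: [1.2, 0.5, -0.8]
width: 0.309
```

View pics/w6.png

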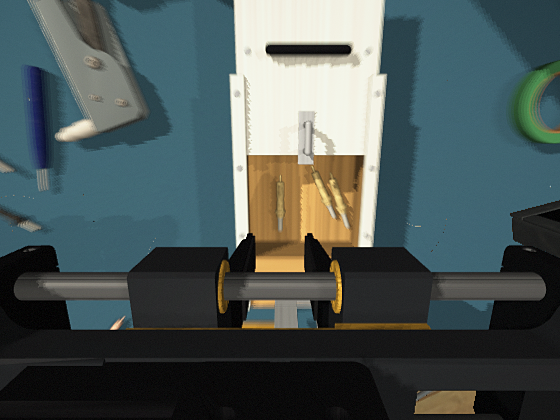

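```bash
python3 - <<'E'
from h import *
o=np.load('box.npz');f='pics/w5.npz'
L=lambda p:(o['R'].T@(p[:2]-o['t'])*1000).round(1)
for n,u,v,z in [('ribL',265,53,.067),('ribR',348,53,.067),('cov',248,154,.055),('cov',363,155,.055),('lipL+',232,78,.059),('lipR+',381,79,.059)]: print(n,L(px2w(f,u,v,z)),L(px2w(f,u,v)))
E
python3 -m inch '{"travel":[[0,0.005,-0.04],[0,0.01,-0.08],[0,0.022,-0.12],[0.02,0.022,-0.15],[0.04,0.022,-0.161],[0.06,0.022,-0.161],[0.08,0.022,-0.161],[0.095,0.022,-0.161],[0.102,0.022,-0.161],[0.102,0.022,-0.161]],"spin":[0,0,0,0,0,0,0,0,0,0]}' 1 30
python3 - <<'E'
from h import *
snap('wrist','w7'); snap('top','t7'); crop('pics/t7.npz','pics/t7c.png',180,160,340,290,4)
snap('scene','s7'); crop('pics/s7.npz','pics/s7c.png',160,120,350,260,4)
from plant import r
o=np.load('box.npz');p=r.state()['position'];print(o['R'].T@(p[:2]-o['t']))
E
```

```text
ribL [-34.4 126.3] [-34.6 127.4]
ribR [ 34.  126.5] [ 35.1 127.7]
cov [-51.7  43.5] [-51.9  43.4]
cov [55.7 42.9] [54.9 43.1]
lipL+ [-63.6 108.5] [-63.8 108.9]
lipR+ [ 65.5 108. ] [ 84.8 118.3]
time: 9.45
position: [0.4071, 0.1178, 0.058]
tcp_rot: [[-0.002, 0.526, 0.85], [-0.0, 0.85, -0.526], [-1.0, -0.001, -0.001]]
ft_force: [-0.5, 0.2, -0.0]
width: 0.005
[0.00029904 0.15287739]
```

View pics/w7.png

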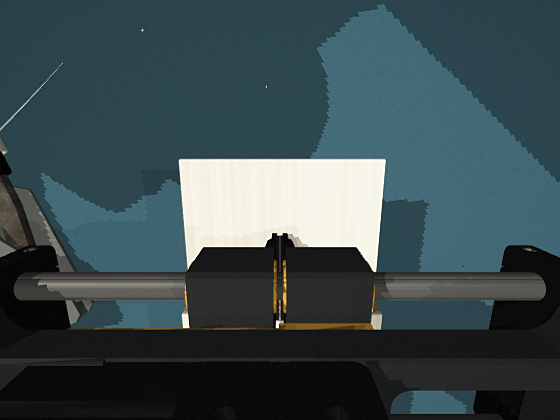

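View pics/s7c.png

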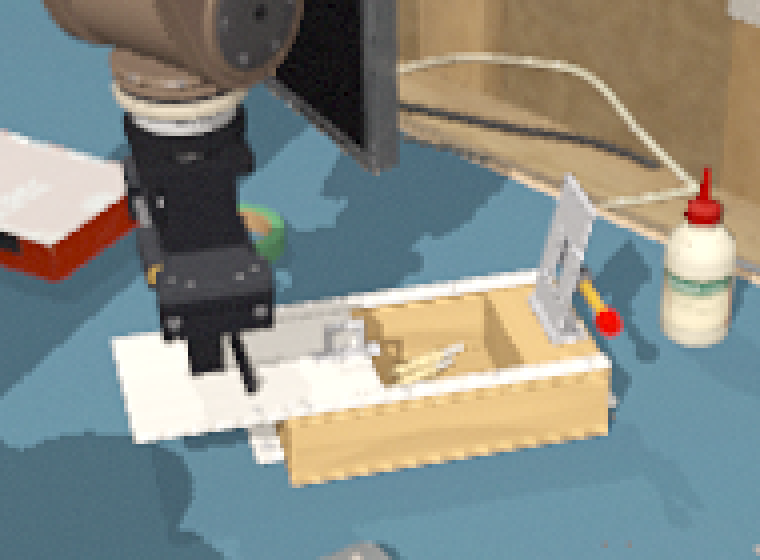

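```bash
python3 -m inch '{"travel":[[-0.001,0,0.008],[-0.001,0,0.018],[-0.001,0,0.03],[-0.001,0,0.042],[-0.001,0,0.054],[-0.001,0,0.066],[-0.001,0,0.078],[-0.001,0,0.088],[-0.001,0,0.096],[-0.001,0,0.102]],"spin":[0,0,0,0,0,0,0,0,0,0]}' && python3 -m inch '{"travel":[[0,0,0.002],[0,0,0.004],[0,0,0.006],[0,0,0.007],[0,0,0.008],[0,0,0.009],[0,0,0.01],[0,0,0.01],[0,0,0.01],[0,0,0.01]],"spin":[0,0,0,0,0,0,0,0,0,0]}'
python3 - <<'E'
from h import *
snap('wrist','w8'); snap('scene','s8'); crop('pics/s8.npz','pics/s8c.png',160,120,350,260,4)
from plant import r
o=np.load('box.npz');p=r.state()['position'];print(o['R'].T@(p[:2]-o['t']),o['R'].T@r.state()['ft_force'][:2])
E
```

```text
time: 10.6
position: [0.4947, 0.0638, 0.0595]
tcp_rot: [[-0.0, 0.526, 0.85], [0.0, 0.85, -0.526], [-1.0, -0.0, -0.0]]
ft_force: [-0.1, 1.5, 0.6]
width: 0.003
time: 11.6
position: [0.4987, 0.061, 0.0594]
tcp_rot: [[-0.008, 0.526, 0.851], [0.002, 0.851, -0.526], [-1.0, -0.002, -0.008]]
ft_force: [-15.6, 19.0, 11.6]
width: 0.004
[-0.00016921  0.04564649] [ 7.14217144 23.87213281]
```

View pics/s8c.png

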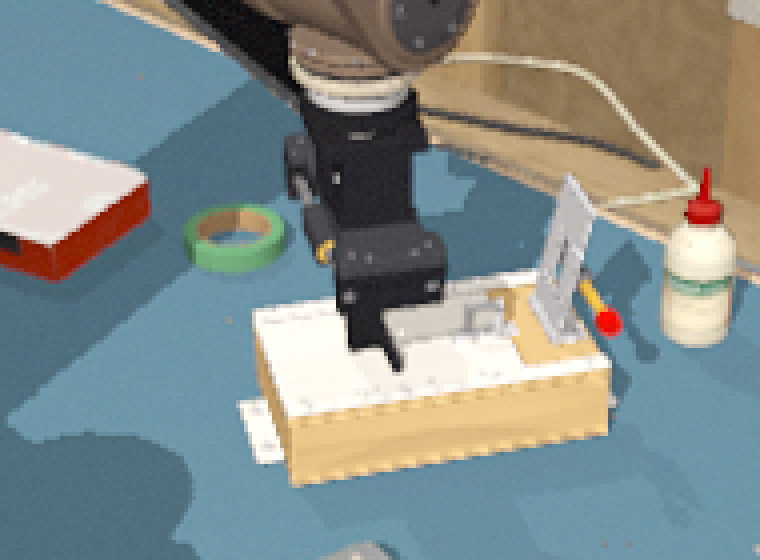

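View pics/w8.png

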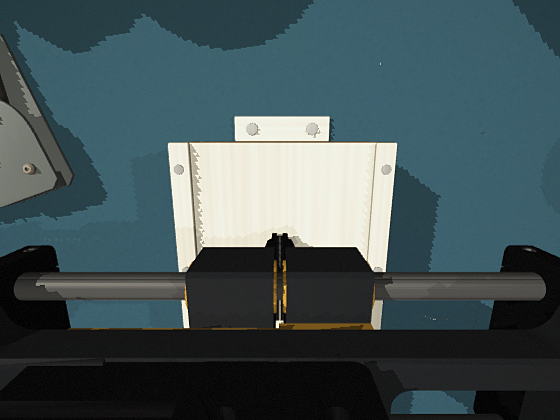

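Cover is shut: a firm 24 N stop with its edge flush with the box end. Next I'll go over and behind the hasp.

```bash
python3 -m inch '{"travel":[[0,0,-0.01],[-0.04,0,-0.01],[-0.085,0,-0.005],[-0.13,0,0.02],[-0.14,0,0.065],[-0.14,0,0.11],[-0.14,0,0.15],[-0.14,0,0.178],[-0.14,0,0.178],[-0.12,0,0.178]],"spin":[0,0,0,0,0,0,0,0,0,0]}' && python3 -m inch '{"travel":[[0.02,0,0],[0.045,0,0],[0.045,0,0],[0.045,0,0],[0.045,0,0],[0.045,0,0],[0.045,0,0],[0.045,0,0],[0.045,0,0],[0.045,0,0]],"spin":[0,0,0,0,0,0,0,0,0,0]}'
python3 - <<'E'
from h import *
snap('wrist','w9'); snap('scene','s9'); crop('pics/s9.npz','pics/s9c.png',200,120,350,250,5)
from plant import r
o=np.load('box.npz');p=r.state()['position'];print(o['R'].T@(p[:2]-o['t']),p[2])
E
```

```text
time: 12.7
position: [0.6552, -0.0351, 0.1811]
tcp_rot: [[0.004, 0.526, 0.85], [-0.001, 0.85, -0.526], [-1.0, 0.001, 0.004]]
ft_force: [-0.4, -0.3, -0.7]
width: 0.003
time: 13.7
position: [0.6541, -0.0347, 0.1347]
tcp_rot: [[0.0, 0.526, 0.851], [0.0, 0.851, -0.526], [-1.0, 0.0, 0.0]]
ft_force: [-0.3, 0.7, -0.3]
width: 0.004
[ 0.00022788 -0.13685832] 0.13462720515398952
```

View pics/s9c.png

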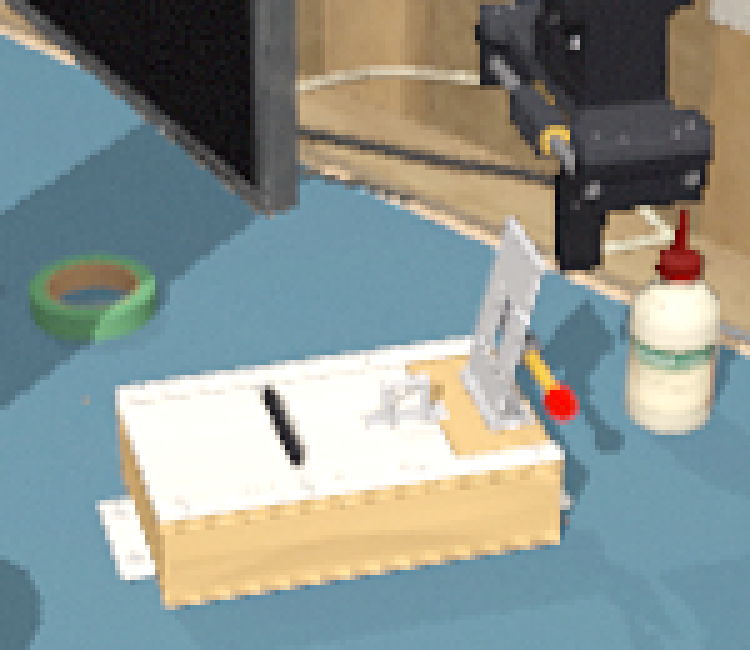

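View pics/w9.png

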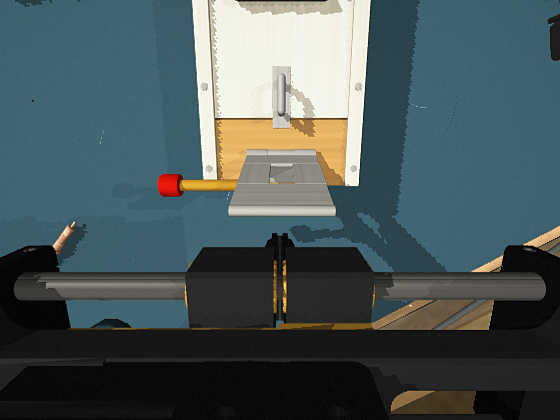

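```bash
python3 -m inch '{"travel":[[0,0,-0.012],[0,0,-0.025],[0,0,-0.038],[0,0,-0.051],[0,0,-0.0625],[0.004,0,-0.074],[0.008,0,-0.085],[0.014,0,-0.096],[0.022,0,-0.105],[0.022,0,-0.105]],"spin":[0,0,0,0,0,0,0,0,0,0]}'
python3 - <<'E'
from h import *
snap('scene','s10'); crop('pics/s10.npz','pics/s10c.png',200,120,350,250,5)
from plant import r
o=np.load('box.npz');p=r.state()['position'];print(o['R'].T@(p[:2]-o['t']),p[2])
E
```

```text
time: 14.8
position: [0.5632, 0.0212, 0.1114]
tcp_rot: [[-0.003, 0.525, 0.851], [0.0, 0.851, -0.525], [-1.0, -0.001, -0.002]]
ft_force: [-0.3, 0.4, 0.9]
width: 0.006
[ 0.00016511 -0.03116671] 0.11200205280020721
```

View pics/s10c.png

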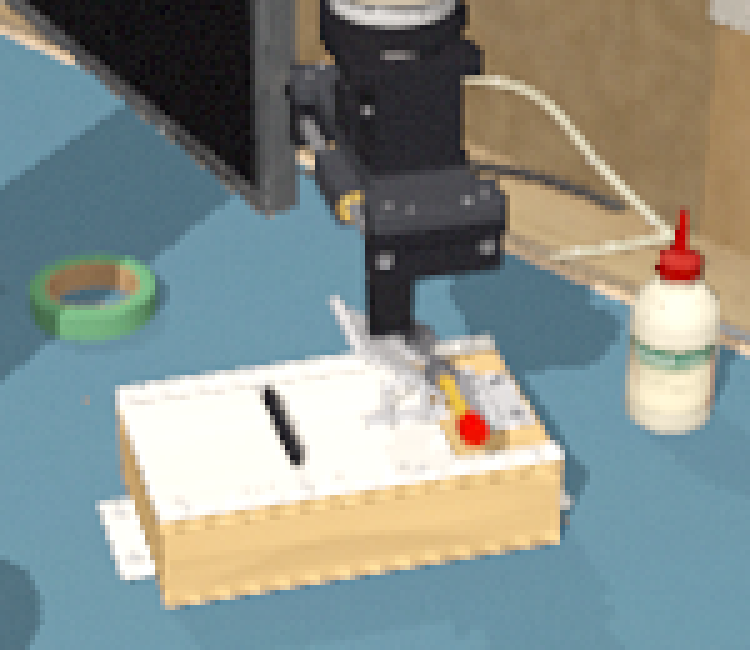

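```bash
python3 -m inch '{"travel":[[0.006,0,-0.007],[0.012,0,-0.013],[0.018,0,-0.0185],[0.0265,0,-0.023],[0.0345,0,-0.026],[0.041,0,-0.027],[0.046,0,-0.028],[0.05,0,-0.028],[0.052,0,-0.028],[0.053,0,-0.028]],"spin":[0,0,0,0,0,0,0,0,0,0]}'
python3 - <<'E'
from h import *
snap('scene','s11'); crop('pics/s11.npz','pics/s11c.png',200,120,350,250,5)
from plant import r
o=np.load('box.npz');p=r.state()['position'];print(o['R'].T@(p[:2]-o['t']),p[2])
E
```

```text
time: 15.85
position: [0.541, 0.0353, 0.0602]
tcp_rot: [[-0.0, 0.526, 0.851], [0.0, 0.851, -0.526], [-1.0, 0.0, -0.0]]
ft_force: [-5.2, 1.6, 18.1]
width: 0.008
[ 0.00019899 -0.00385007] 0.0603405655523061
```

View pics/s11c.png

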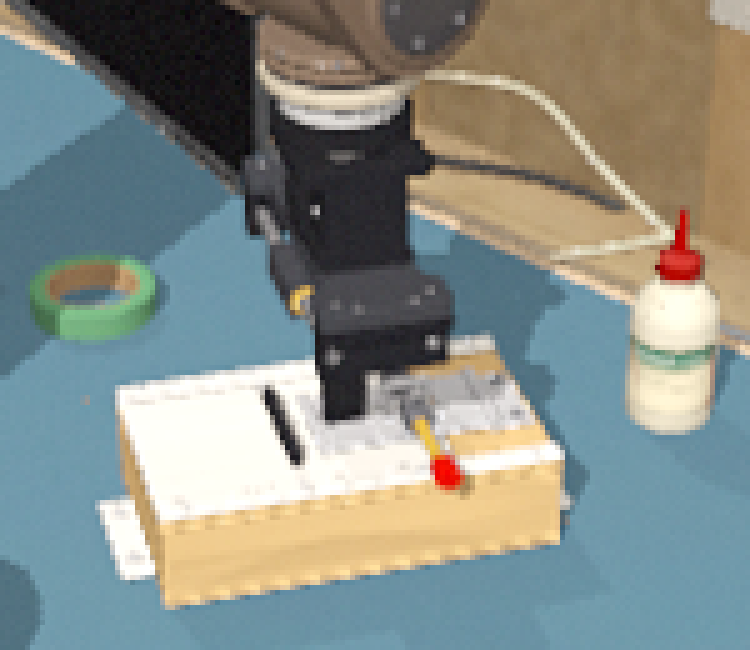

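Hasp is flat (18 N at z = 60.3 mm, which matches the strap's top). Now I'll move round to the knob's outer side.

```bash
python3 -m inch '{"travel":[[-0.02,0,0],[-0.05,0,0],[-0.06,-0.02,0.006],[-0.06,-0.06,0.02],[-0.06,-0.1,0.036],[-0.06,-0.112,0.036],[-0.06,-0.112,0.036],[-0.03,-0.112,0.036],[-0.006,-0.112,0.036],[-0.006,-0.112,0.036]],"spin":[0,0,0,0,0,0,0,0,0,0]}'
python3 - <<'E'
from h import *
snap('wrist','w12');snap('scene','s12'); crop('pics/s12.npz','pics/s12c.png',200,120,350,250,5)
snap('top','t12'); crop('pics/t12.npz','pics/t12c.png',200,150,340,280,5)
from plant import r
o=np.load('box.npz');p=r.state()['position'];print(o['R'].T@(p[:2]-o['t']),p[2])
E
```

```text
time: 16.9
position: [0.5117, -0.0774, 0.0635]
tcp_rot: [[-0.004, 0.525, 0.851], [0.001, 0.851, -0.525], [-1.0, -0.001, -0.004]]
ft_force: [0.2, 0.1, 0.6]
width: 0.009
[-0.11093911 -0.04007236] 0.06641417905018321
```

View pics/s12c.png

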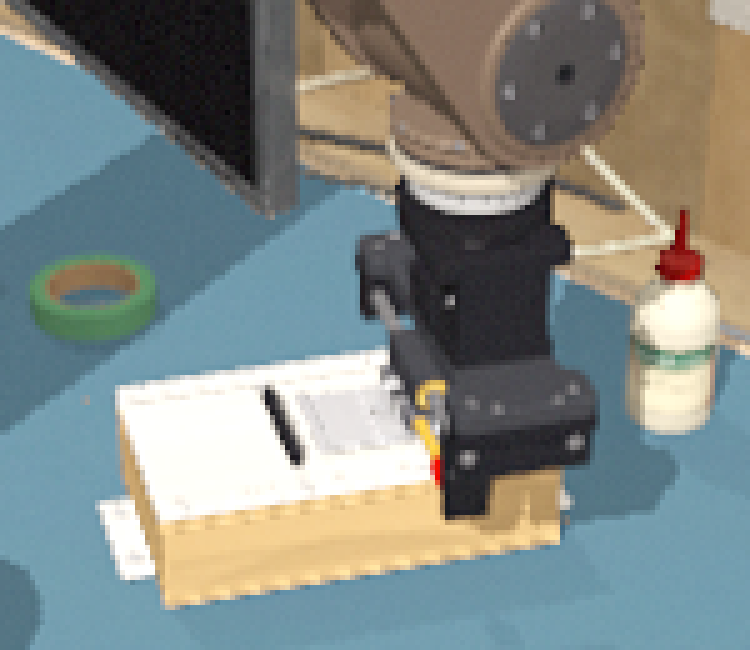

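View pics/w12.png

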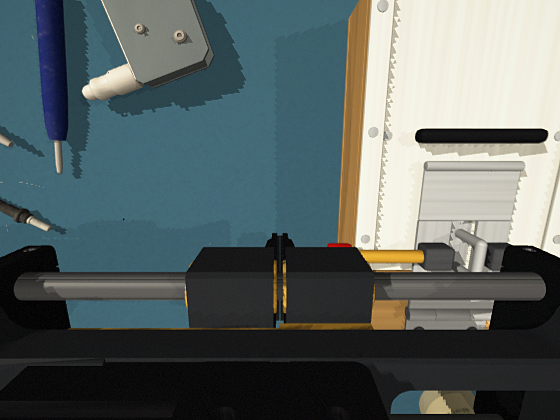

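```bash
python3 -m inch '{"travel":[[0.002,0,0],[0.002,0.006,0],[0.002,0.012,0],[0.002,0.018,0],[0.002,0.024,0],[0.002,0.03,0],[0.002,0.035,0],[0.002,0.04,0],[0.002,0.045,0],[0.002,0.048,0]],"spin":[0,0,0,0,0,0,0,0,0,0]}' && python3 -m inch '{"travel":[[0,0.002,0],[0,0.003,0],[0,0.004,0],[0,0.005,0],[0,0.006,0],[0,0.007,0],[0,0.008,0],[0,0.009,0],[0,0.009,0],[0,0.009,0]],"spin":[0,0,0,0,0,0,0,0,0,0]}'
python3 - <<'E'
from h import *
snap('wrist','w13');snap('scene','s13'); crop('pics/s13.npz','pics/s13c.png',200,120,350,250,5)
from plant import r
o=np.load('box.npz');s=r.state();p=s['position'];print(o['R'].T@(p[:2]-o['t']),p[2],o['R'].T@s['ft_force'][:2])
E
```

```text
time: 18.05
position: [0.5382, -0.0377, 0.0636]
tcp_rot: [[0.0, 0.526, 0.851], [0.0, 0.851, -0.526], [-1.0, 0.0, 0.0]]
ft_force: [-0.7, -0.4, 1.4]
width: 0.004
time: 19.05
position: [0.5427, -0.0304, 0.0636]
tcp_rot: [[0.0, 0.526, 0.851], [0.0, 0.851, -0.526], [-1.0, 0.0, -0.0]]
ft_force: [0.4, -0.2, 1.0]
width: 0.002
[-0.05479424 -0.0398547 ] 0.06357610481244408 [-0.23722713  0.84471492]
```

View pics/w13.png

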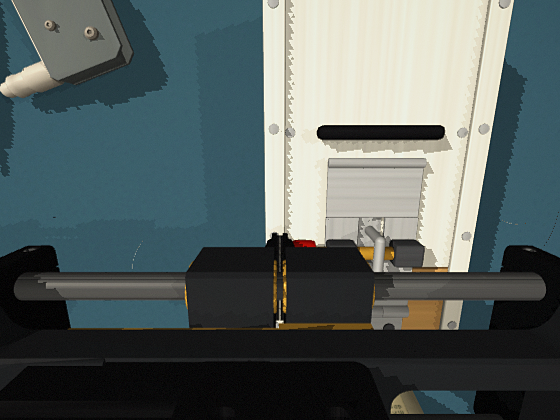

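View pics/s13c.png

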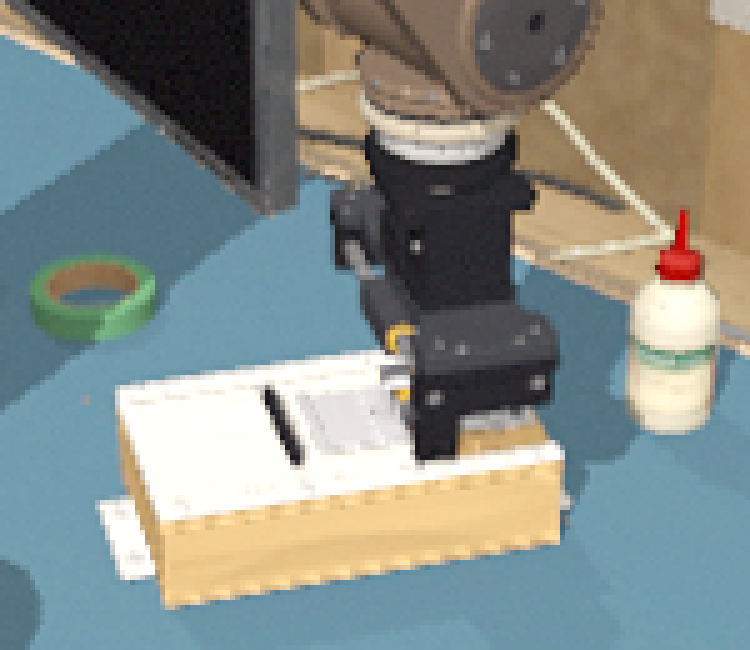

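The pin is through the loop, but there's still a gap between the knob (305,243) and the block (327,243), and no stop force. I'll keep pushing.

```bash
python3 -m inch '{"travel":[[0,0.001,0],[0,0.002,0],[0,0.003,0],[0,0.004,0],[0,0.005,0],[0,0.006,0],[0,0.007,0],[0,0.007,0],[0,0.007,0],[0,0.007,0]],"spin":[0,0,0,0,0,0,0,0,0,0]}'
python3 - <<'E'
from h import *
snap('wrist','w14')
from plant import r
o=np.load('box.npz');s=r.state();p=s['position'];print(o['R'].T@(p[:2]-o['t']),p[2],o['R'].T@s['ft_force'][:2])
im=np.load('pics/w14.npz')['im'][140:270,240:480];cv2.imwrite('pics/w14c.png',cv2.resize(im,None,fx=3,fy=3))
E
```

```text
time: 20.15
position: [0.5455, -0.0255, 0.0635]
tcp_rot: [[-0.002, 0.526, 0.851], [-0.001, 0.851, -0.526], [-1.0, -0.002, -0.001]]
ft_force: [-5.6, -10.9, 1.9]
width: 0.007
[-0.04904671 -0.03965231] 0.06352547647023804 [-11.58450904   0.20417463]
```

View pics/w14c.png

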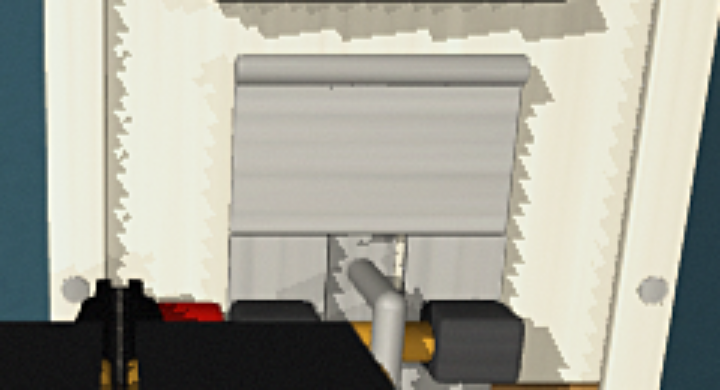

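```bash
python3 -m inch '{"travel":[[0,0.001,0],[0,0.002,0],[0,0.002,0],[0,0.002,0],[0,-0.005,0],[0,-0.02,0],[0,-0.04,0],[-0.04,-0.05,0],[-0.085,-0.05,0],[-0.13,-0.05,0.02]],"spin":[0,0,0,0,0,0,0,0,0,0]}' && python3 -m inch '{"travel":[[-0.01,0,0.03],[-0.01,0,0.06],[-0.01,0,0.09],[-0.01,0,0.1],[-0.01,0,0.1],[-0.01,0,0.1],[-0.01,0,0.1],[-0.01,0,0.1],[-0.01,0,0.1],[-0.01,0,0.1]],"spin":[0,0,0,0,0,0,0,0,0,0]}'
python3 - <<'E'
from h import *
snap('wrist','w15');snap('scene','s15'); snap('top','t15')
im=np.load('pics/w15.npz')['im'];cv2.imwrite('pics/w15c.png',cv2.resize(im[0:250,200:500],None,fx=2.4,fy=2.4,interpolation=cv2.INTER_CUBIC))
crop('pics/s15.npz','pics/s15c.png',200,150,400,300,4)
E
```

```text
time: 21.2
position: [0.5352, -0.0775, 0.1951]
tcp_rot: [[-0.002, 0.526, 0.851], [0.001, 0.851, -0.526], [-1.0, -0.0, -0.002]]
ft_force: [1.0, -0.2, 0.1]
width: 0.003
time: 22.2
position: [0.622, -0.1299, 0.2038]
tcp_rot: [[0.0, 0.526, 0.851], [0.0, 0.851, -0.526], [-1.0, 0.0, 0.0]]
ft_force: [-0.6, 0.2, -0.1]
width: 0.001
```

View pics/w15c.png

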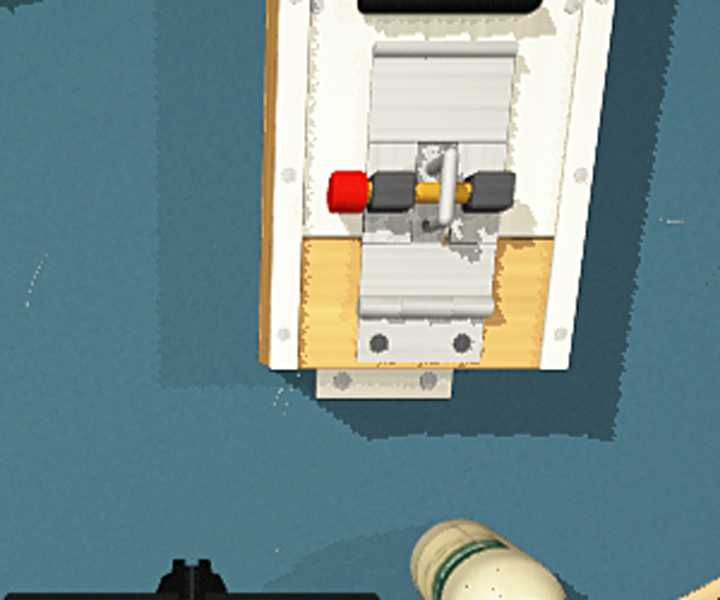

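View pics/s15c.png

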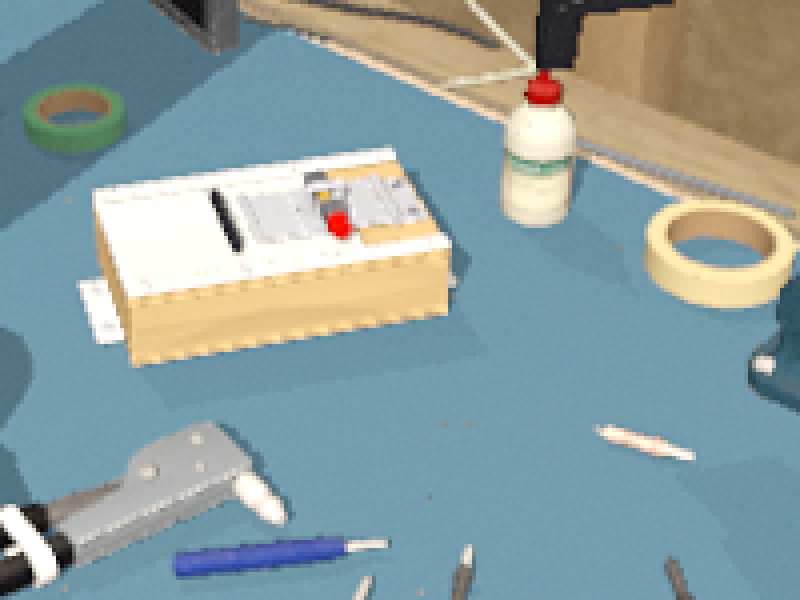

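```bash
python3 - <<'E'
from h import *
o=np.load('box.npz');f='pics/w15.npz'
L=lambda p:(np.r_[o['R'].T@(p[:2]-o['t']),p[2]]*1000).round(1)
for n,u,v,z in [('knob outer',329,191,.0675),('knob inner',367,191,.0675),('block L left',372,191,.0745),('blockL left low',368,191,.0675),('blockR right',515,190,.074),('lip',263,360,.059),('lipR',568,368,.059),('tipbar',375,50,.063),('tipbar',516,50,.063)]:
    print(n,L(px2w(f,200+u/2.4,v/2.4,z)),L(px2w(f,200+u/2.4,v/2.4,None,0)))
im=np.load(f)['im'][60:100,325:420];cv2.imwrite('pics/w15d.png',cv2.resize(im,None,fx=8,fy=8,interpolation=cv2.INTER_NEAREST))
E
```

```text
knob outer [-44.  -40.3  67.5] [-43.7 -40.   65.7]
knob inner [-28.9 -40.3  67.5] [-29.6 -40.8  70.4]
block L left [-28.6 -41.4  74.5] [-27.6 -40.7  70.1]
blockL left low [-28.6 -40.3  67.5] [-29.2 -40.8  70.4]
blockR right [ 27. -41.  74.] [ 35.8 -37.5  53.3]
lip [ -67.7 -106.6   59. ] [ -65.3 -107.8   35.2]
lipR [  64.4 -109.9   59. ] [  96.2 -113.6   -2. ]
tipbar [-28.   10.9  63. ] [-27.5  11.6  60.8]
tipbar [26.4 10.9 63. ] [27.1 11.5 61.2]
```

View pics/w15d.png

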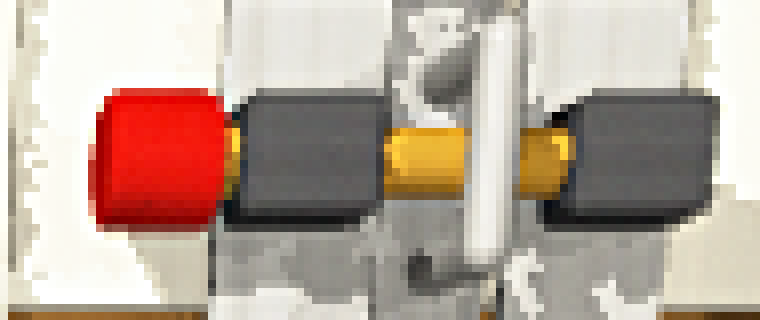

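```bash
python3 - <<'E'
from h import *
crop('pics/t15.npz','pics/t15c.png',200,140,400,280,4)
from plant import r
s=r.state();print(s['time'],s['ft_force'],np.abs(s['joint_vel']).max()); r.hand_in()
E
```

```text
22.35 [ 1.49086357  0.85523056 -0.14226089] 0.10398572808202756
the job is handed in; nothing more can be done
```

View pics/t15c.png

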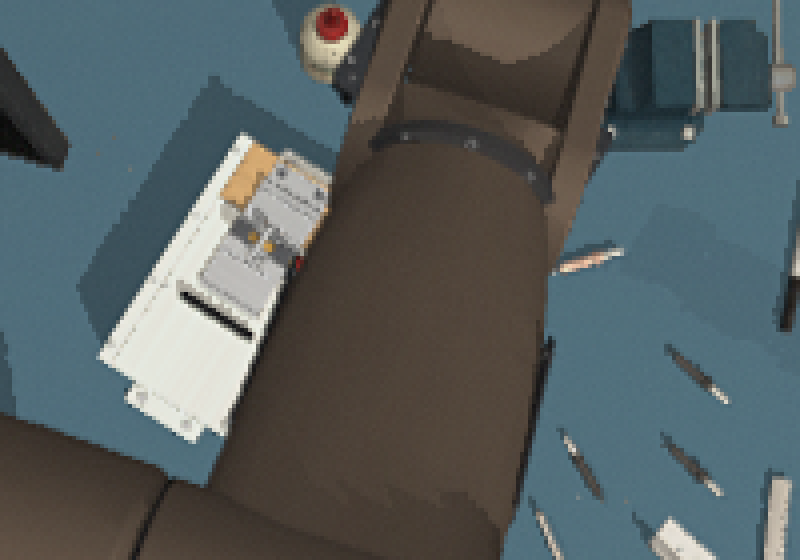

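The job is done and handed in at 22.35 s. The brass holder is in the box with the other two, the cover is shut, the hasp lies flat over the staple and the pin is home through its loop.

What the last checks showed:
- **Holder:** the wrist picture after release showed it lying flat in the compartment beside the other two brass ones.
- **Cover:** it met a firm stop at about 24 N. Its edge is flush with the end of the box.
- **Hasp:** it bottomed out at about 18 N with the fingertip at 60.3 mm, where the top of the strap should be.
- **Pin:** it stopped at about 12 N. The knob's outer face measures box x -44.0 mm, the stated home position, to within about 1.5 mm.
- **Rest of the bench:** the black and copper holders, the bottle and the tape roll look unmoved. The arm hid part of the final top view, so that picture does not show everything.

One check did not match exactly: the last close-up shows a gap of about 1–2 mm between the knob and the guide block, although the pin had reached its stop.

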